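# Mirror the row of microscope objectives into the loading rack

### The arm

A 6-joint arm with a two-finger parallel gripper is mounted at the origin on the work surface. World frame = base frame: x ahead of the robot, y to its left, z up, the work surface at z = 0. Lengths are in m, angles in rad, forces in N, time in s.
With the tool pointing down it reaches from about 0.375 to 0.975 m from the base axis. Payload 3.8 kg.
Tool frame: the origin (TCP) lies midway between the tips of the shut fingers; the grasp point (between the pads) lies 19 mm behind it; z points along the fingers, y is the direction in which the jaws open and shut (so a half turn about z gives the same grasp; the last joint's range is limited). The gripper opens to 85 mm and grips with 20 to 120 N. Pads are 22 mm wide; open, the fingers measure 114 mm over their backs; the gripper's body (76 mm by 85 mm) begins 54 mm behind the grasp point. The pads swing forward as they close: fully open they stand 13 mm farther back than shut.
Start: joints at [-1.238, 0.264, 1.604, -0, 1.274, -0.037], TCP at [0.244, -0.629, 0.2] pointing down, gripper open.
Joint ranges: [-2.63, 2.63], [-0.94, 2.18], [0.31, 2.57], [-1.31, 4.45], [0, 2.66], [-2.55, 2.55]. Speed limits (rad/s): [2.57, 2.57, 3.14, 3.14, 3.14, 3.14].

### API

Orientations are given as a rotation vector (axis times angle).
In Python, from workcell import bot gives the robot as it stands.
- The arm moves only by the tool drive_tool, never from a script. Its argument "deltas" is a list of rows, each an object with "hand": the opening, from 0 (shut) to 1 (fully open); "offset": the shift along the world's x, y, z in cm, a list of three; "angular": the turn, a rotation vector about the world's x, y, z in degrees, a list of three. A call has 1 to 8 rows; each row is the pose to reach, as a shift and turn from the pose commanded when the call began; what a row does not reach only later rows make up. A row lasts 1/8 s, in which the tool goes at most 62.5 mm and 10.7 degrees, less where a joint would pass 70% of its speed; a pose out of reach is approached as far as the arm can. A call with a gripper value outside its range is refused whole. The fingers move at their own pace and stop on an object; "force" is the grip in N (left out, the last holds). Time passes only in rows, so rows that repeat a pose let the fingers close. It gives the time, the measured TCP pose, the force and the opening at its end, in the units of the state.
- bot.read_state(): the state, without advancing time (a new reading comes with each control period).
- bot.read_camera(name): name is "side" or "top" or "wrist"; returns a dict with "frame" (384x512x3 uint8, blue, green, red), "mtx" (3x3 intrinsics, pixels), "R" (3x3) and "t" (3): a world point X has camera coordinates R X + t. Camera axes: x right, y down, z forward; pixel columns grow to the right and rows downward; lengths in m; the calibration is good to about 2 mm. A picture is of the moment at which its call begins. There is no depth.
- bot.finish_job(): hands the job in, once; it reports no verdict.
The state is a dict: "time": time; "q": joint angles; "joint_vel": joint speeds; "joint_torque": joint torques, N m; "tool_pos": TCP position; "tcp_rot": TCP orientation; "wrist_force": force on the tool from outside, world axes, zero at the start; "torque": the same for the moment, N m; "width": opening from 0.0 (shut) to 1.0 (fully open).
Only numpy, scipy, OpenCV 4.12 (cv2) and the standard library are available. Lean on these libraries where they do the work, as an engineer would, in place of code of your own. Each camera call takes 0.05 s, during which the arm holds its last target. There are 200 camera calls.

### The job

Move the four microscope objectives from the white rack to the dark metal rack in reverse order, because the microscope is loaded from the other end: the one in the leftmost bay of the white rack, as the robot sees it, goes to the rightmost bay of the metal rack, the next one to the bay beside that, and so on. Stand each one upright and flat on the pad of its own bay; they are glass, so set them down without dropping them or tipping them over.

Things in the scene. Friction and masses are not known exactly. Their poses are not given: they have to be found in the camera images.
- obj_wide: the widest objective: a plain squat black cylinder, 42 mm across and 36 mm high, nearly its whole flat top a large lens. Grip anywhere on its side. About 170 g (up to 40 % more or 30 % less), loose. Origin: centre of its underside; z up along its axis.
- obj_cone: the pointed objective: black cylinder 36 mm across up to 32 mm height, then a steel cone narrowing to 16 mm at its full height of 54 mm. Grip the black cylinder, not the cone. About 150 g (up to 40 % more or 30 % less), loose. Origin: centre of its underside; z up along its axis.
- obj_long: the tallest objective: slim black cylinder 26 mm across up to 58 mm height, then a steel nose 18 mm across up to 68 mm. Grip the black cylinder. About 130 g (up to 40 % more or 30 % less), loose. Origin: centre of its underside; z up along its axis.
- obj_collar: the stepped objective: a steel collar 40 mm across at its foot, 12 mm high, with a black barrel 28 mm across above it up to 48 mm. Grip the barrel. About 140 g (up to 40 % more or 30 % less), loose. Origin: centre of its underside; z up along its axis.
- full_rack: White plastic rack, fixed, 68 x 260 mm: four bays in a row along its y, 60 x 60 mm inside, centres at y = -96, -32, 32, 96 mm. Walls 4 mm thick, tops 12 mm above the table; a grey pad 54 mm across in each bay, its top 7 mm above the table. Origin: centre of the underside; z up; y to the robot's left (within 0.4 rad). Holds the objectives at the start, in any order; stands left or right of the other.
- empty_rack: Dark steel rack, fixed, 68 x 260 mm: four bays in a row along its y, 60 x 60 mm inside, centres at y = -96, -32, 32, 96 mm. Walls 4 mm thick, tops 12 mm above the table; a grey pad 54 mm across in each bay, its top 7 mm above the table. Origin: centre of the underside; z up; y to the robot's left (within 0.4 rad). Empty at the start; a 15 mm carrying tab at each end.
- pad_wide: round grey pad, 54 mm across, 3 mm thick, fixed in the bay of the white rack where obj_wide stands at the start; it stays there and so tells in which bay that objective began. Origin: centre of its underside, 4 mm above the table.
- pad_cone: round grey pad, 54 mm across, 3 mm thick, fixed in the bay of the white rack where obj_cone stands at the start; it stays there and so tells in which bay that objective began. Origin: centre of its underside, 4 mm above the table.
- pad_long: round grey pad, 54 mm across, 3 mm thick, fixed in the bay of the white rack where obj_long stands at the start; it stays there and so tells in which bay that objective began. Origin: centre of its underside, 4 mm above the table.
- pad_collar: round grey pad, 54 mm across, 3 mm thick, fixed in the bay of the white rack where obj_collar stands at the start; it stays there and so tells in which bay that objective began. Origin: centre of its underside, 4 mm above the table.
Not all that is in view belongs to the job. What is shaped like the obj_cone but green or turquoise is not meant. Leave any red or yellow look-alike of the obj_long alone.

How it is judged:
By the outcome, as a careful person would: the job done as asked, in the order asked, and still so for the second after the job is handed in, with the robot touching nothing.
It also fails if it takes over 109 s, if anything falls off the work surface, if the arm or the gripper's body presses on something with over 40 N, if the wrist force passes 120 N, or if a joint passes its speed limit or range.

## Working session

There is one attempt and no reset: what is moved stays moved. The work goes in short steps, Python scripts to look and compute and a tool call to move; the robot and the scene stay as the last step left them, time stands still between calls to the robot, and variables do not carry over. Pictures are saved under pics/ and viewed, about 12 in all and at most 16, crops included, and the job is handed in when it is done.

Besides the shell and the picture viewer there is one more tool, called by a JSON object that holds its "api" and its "payload". drive_tool: Moves the arm, as the interface text tells. Its arguments: {"type":"object","properties":{"deltas":{"type":"array"},"force":{"type":"number"}},"required":["deltas"]}

```bash
mkdir -p pics; python3 - <<'E'
from workcell import bot
import cv2,numpy as np
np.set_printoptions(precision=4,suppress=True)
print(bot.read_state())
for n in ("top","side"):
    c=bot.read_camera(n); cv2.imwrite(f"pics/{n}0.png",c["frame"]); np.savez(f"{n}.npz",**c)
    print(n,c["mtx"],c["R"],c["t"],-c["R"].T@c["t"])
E
```

```text
{'time': 0.0, 'q': array([-1.2379,  0.2648,  1.6054, -0.    ,  1.2737, -0.0369]), 'joint_vel': array([-0.0015,  0.0018,  0.001 , -0.0005,  0.0001, -0.0004]), 'joint_torque': array([  0.0013, -51.5103, -36.7314,  -0.0003,   0.0128,   0.    ]), 'tool_pos': array([ 0.2437, -0.6286,  0.1991]), 'tcp_rot': array([-3.0858, -0.5772,  0.0005]), 'wrist_force': array([ 0.4508, -0.177 ,  0.4741]), 'torque': array([ 0.0164, -0.0297,  0.0086]), 'width': 1.0024943304889622}
top [[423.4474   0.     255.0735]
 [  0.     423.4474 191.7873]
 [  0.       0.       1.    ]] [[-0.0308 -0.9995 -0.0024]
 [-0.9793  0.0306 -0.2002]
 [ 0.2002 -0.0039 -0.9798]] [-0.0344  0.4878  0.89  ] [ 0.2985 -0.0459  0.9695]
side [[346.5152   0.     254.5218]
 [  0.     346.5152 187.1582]
 [  0.       0.       1.    ]] [[ 0.9348 -0.3545  0.0201]
 [-0.2445 -0.6837 -0.6876]
 [ 0.2575  0.6379 -0.7258]] [-0.4677  0.1262  0.7156] [ 0.2838 -0.5359  0.6156]
```

View pics/top0.png

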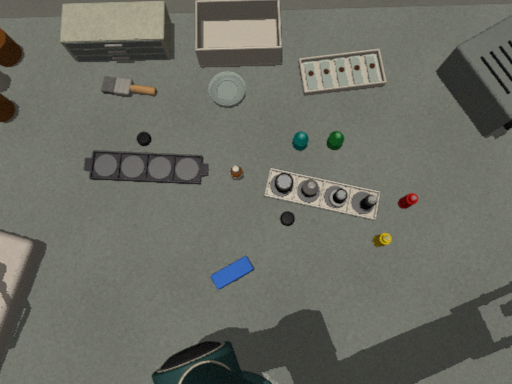

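View pics/side0.png

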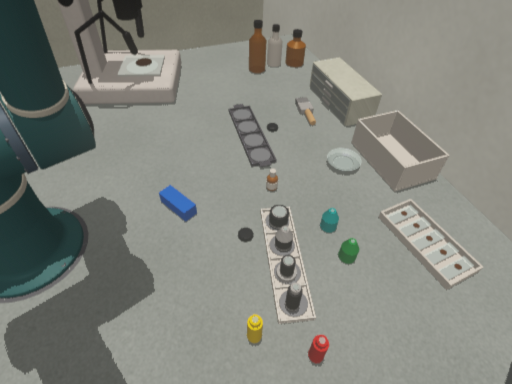

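```bash
python3 - <<'E'
import cv2,numpy as np
a=cv2.imread("pics/top0.png"); 
c1=cv2.resize(a[125:230,80:215],None,fx=3,fy=3,interpolation=cv2.INTER_CUBIC)
c2=cv2.resize(a[125:230,260:395],None,fx=3,fy=3,interpolation=cv2.INTER_CUBIC)
s=cv2.imread("pics/side0.png")
c3=cv2.resize(s[195:295,225:360],(405,300),interpolation=cv2.INTER_CUBIC)
c=np.zeros((615,810,3),np.uint8); c[:315,:405]=c1;c[:315,405:]=c2;c[315:,:405]=c3
cv2.imwrite("pics/crop1.png",c[:600,:800])
E
```

```text
(no output)
```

View pics/crop1.png

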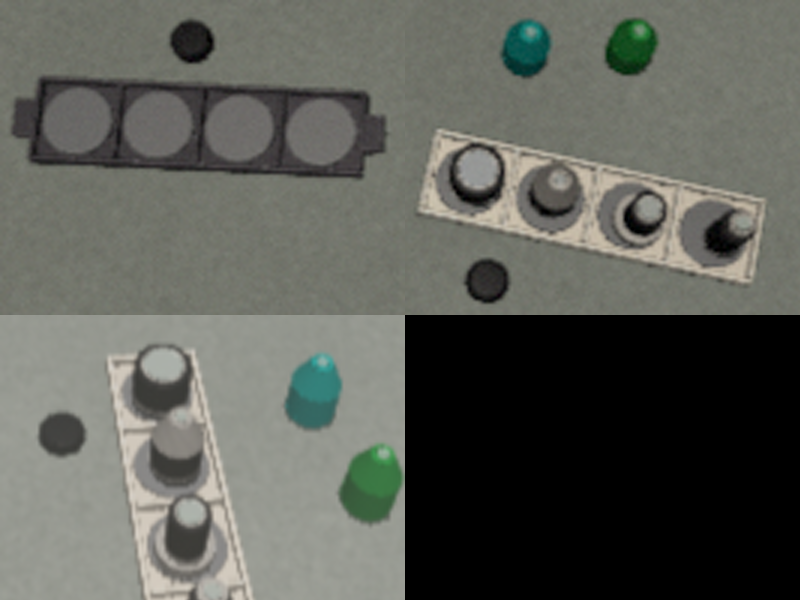

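Left to right, the white rack holds wide (≈285,182), cone (310,187), collar (340,196) and long (369,202). The metal rack is on the left, at about (147,167). Next I'll fit the poses.

```bash
cat > h.py <<'E'
import numpy as np,cv2
from scipy.optimize import least_squares
np.set_printoptions(precision=4,suppress=True)
cams={n:dict(np.load(f"{n}.npz")) for n in("top","side")}
def proj(c,X): 
    return cv2.projectPoints(np.array(X,float).reshape(-1,1,3),cv2.Rodrigues(c["R"])[0],c["t"],c["mtx"],None)[0].reshape(-1,2)
def ray(c,p,z):
    d=c["R"].T@np.linalg.solve(c["mtx"],[*p,1]); o=-c["R"].T@c["t"]
    return o+d*(z-o[2])/d[2]
def rp(r,pts):
    c,s=np.cos(r[2]),np.sin(r[2]); p=np.array(pts,float)
    return np.c_[r[0]+c*p[:,0]-s*p[:,1],r[1]+s*p[:,0]+c*p[:,1],p[:,2]]
E
python3 - <<'E'
from h import *
T,S=cams["top"],cams["side"]
def t(x,y,ox=80): return (x/3+ox-1/3,y/3+125-1/3)
def s(x,y): return (x/3+225-1/3,(y-315)/3+195-1/3)
# corners: TL(+x,+y) TR(+x,-y) top; BR,BL at table
cor=[(.034,.13,.012),(.034,-.13,.012),(-.034,-.13,0.006),(-.034,.13,0.006)]
M=[t(*p) for p in [(40,78),(369,95),(361,177),(31,161)]]
W=[t(*p,260) for p in [(31,129),(361,199),(347,283),(12,212)]]
pads=[t(*p) for p in [(76,121),(157,125),(239,128),(321,132)]]
bays=[(0,y,.007) for y in (.096,.032,-.032,-.096)]
P={}
for n,px,mod in (("metal",M,cor),("white",W,cor),("metalpads",pads,bays)):
    f=least_squares(lambda r:(proj(T,rp(r,mod))-px).ravel(),[.5,0,0])
    P[n]=f.x; print(n,f.x,np.round(f.fun,1)); print(rp(f.x,bays)[:,:2])
tops={"wide":((477-405,170),(163,363),.043),"cone":((560-405,180),(181,416),.061),"collar":((650-405,207),(190,513),.055),"long":((742-405,225),None,.075)}
for (k,(a,b,z)),bay in zip(tops.items(),rp(P["white"],bays)):
    a=t(*a,260); print(k,"top",ray(T,a,z),"side",ray(S,s(*b),z) if b else "", "bay",bay)
# draw model to check, pics for both cams
for n in("top","side"):
    im=cv2.resize(cams[n]["frame"],None,fx=3,fy=3,interpolation=cv2.INTER_CUBIC)
    for k,col in(("metal",(0,0,255)),("white",(0,160,0)),("metalpads",(255,0,0))):
        c=[(.034,.13,.012),(.034,-.13,.012),(-.034,-.13,.012),(-.034,.13,.012)]
        cv2.polylines(im,[np.round(3*proj(cams[n],rp(P[k],c))+1).astype(int)],True,col,1)
        for b in bays:
            an=np.linspace(0,6.28,40); q=[(b[0]+.027*np.cos(u),b[1]+.027*np.sin(u),.007) for u in an]
            cv2.polylines(im,[np.round(3*proj(cams[n],rp(P[k],q))+1).astype(int)],True,col,1)
    if n=="top": cr=np.vstack([im[400:660,240:980]])
    else: cr2=im[270:990,640:1000]
cv2.imwrite("pics/fit_top.png",cr); cv2.imwrite("pics/fit_side.png",cv2.resize(cr2,None,fx=.8,fy=.8))
E
```

```text
metal [ 0.5615  0.2033 -0.0844] [-0.4 -0.6 -0.1 -0.6  0.6  0.8 -0.2  0.4]
[[0.5696 0.299 ]
 [0.5642 0.2352]
 [0.5588 0.1714]
 [0.5534 0.1077]]
white [ 0.4867 -0.2042 -0.2456] [ 0.  -0.3  0.3 -0.5 -0.4  0.4  0.2  0.4]
[[ 0.51   -0.1111]
 [ 0.4945 -0.1731]
 [ 0.4789 -0.2352]
 [ 0.4634 -0.2973]]
metalpads [ 0.563   0.2053 -0.0766] [ 0.1  0.1  0.2 -0.1 -0.   0.1 -0.2 -0. ]
[[0.5703 0.301 ]
 [0.5654 0.2372]
 [0.5605 0.1734]
 [0.5556 0.1096]]
wide top [ 0.5097 -0.1144  0.043 ] side [ 0.5117 -0.1153  0.043 ] bay [ 0.51   -0.1111  0.007 ]
cone top [ 0.4962 -0.1735  0.061 ] side [ 0.4976 -0.1743  0.061 ] bay [ 0.4945 -0.1731  0.007 ]
collar top [ 0.4751 -0.2392  0.055 ] side [ 0.4746 -0.2404  0.055 ] bay [ 0.4789 -0.2352  0.007 ]
long top [ 0.4561 -0.2998  0.075 ] side  bay [ 0.4634 -0.2973  0.007 ]
```

View pics/fit_side.png

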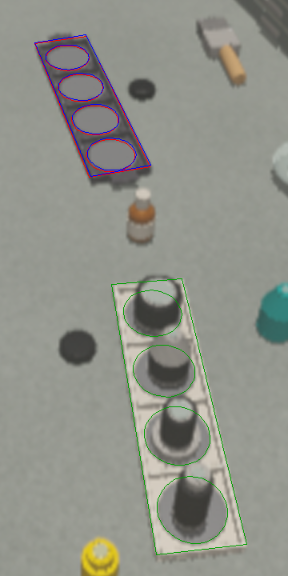

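{"api": "drive_tool", "payload": {"deltas": [{"hand": 0.75, "offset": [2.5, 5, 0], "angular": [0, 0, 7]}, {"hand": 0.75, "offset": [5, 10, 0], "angular": [0, 0, 14]}, {"hand": 0.75, "offset": [8, 15, 0], "angular": [0, 0, 21]}, {"hand": 0.75, "offset": [10.5, 20, 0], "angular": [0, 0, 28]}, {"hand": 0.75, "offset": [13, 25, 0], "angular": [0, 0, 35]}, {"hand": 0.75, "offset": [15.5, 30, 0], "angular": [0, 0, 42]}, {"hand": 0.75, "offset": [18, 35, 0], "angular": [0, 0, 49]}, {"hand": 0.75, "offset": [20.5, 40, 0], "angular": [0, 0, 54.7]}], "force": 40}}

```text
time: 1.1
tool_pos: [0.4492, -0.2275, 0.2002]
tcp_rot: [-2.474, -1.936, 0.0]
wrist_force: [0.6, 0.3, -0.4]
width: 0.754
```

{"api": "drive_tool", "payload": {"deltas": [{"hand": 0.75, "offset": [2.5, 5, -2], "angular": [0, 0, 0]}, {"hand": 0.75, "offset": [4.5, 9, -4], "angular": [0, 0, 0]}, {"hand": 0.75, "offset": [6.2, 11.4, -7], "angular": [0, 0, 0]}, {"hand": 0.75, "offset": [6.2, 11.4, -9], "angular": [0, 0, 0]}, {"hand": 0.75, "offset": [6.2, 11.4, -9], "angular": [0, 0, 0]}]}}

```text
time: 1.72
tool_pos: [0.5089, -0.1143, 0.1081]
tcp_rot: [-2.473, -1.931, 0.005]
wrist_force: [-0.6, 0.9, 0.3]
width: 0.749
```

```bash
python3 - <<'E'
from workcell import bot
import cv2
from h import *
s=bot.read_state(); print(s["tool_pos"])
c=bot.read_camera("wrist"); im=c["frame"].copy()
an=np.linspace(0,6.28,60)
for x,y,r,z,col in((.511,-.115,.021,.043,(0,0,255)),(.496,-.174,.018,.039,(0,255,0)),(.475,-.239,.014,.055,(255,0,0)),(.457,-.299,.009,.075,(0,255,255))):
    p=proj(c,np.c_[x+r*np.cos(an),y+r*np.sin(an),z+0*an]); cv2.polylines(im,[p.astype(int)],True,col,1)
cv2.imwrite("pics/w1.png",im)
E
```

```text
[ 0.5089 -0.1143  0.1081]
```

View pics/w1.png

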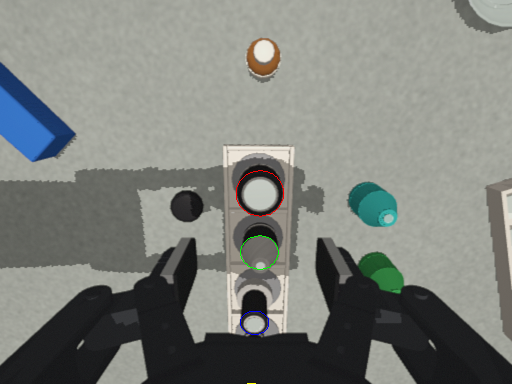

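The projected circles fall on the real wide (260,195), cone (260,255) and collar (255,320), so the positions are good. Going down on obj_wide.

{"api": "drive_tool", "payload": {"deltas": [{"hand": 0.75, "offset": [0.1, 0, -3], "angular": [0, 0, 0]}, {"hand": 0.75, "offset": [0.1, 0, -6], "angular": [0, 0, 0]}, {"hand": 0.75, "offset": [0.1, 0, -8], "angular": [0, 0, 0]}, {"hand": 0.75, "offset": [0.1, 0, -9.2], "angular": [0, 0, 0]}, {"hand": 0.75, "offset": [0.1, 0, -9.2], "angular": [0, 0, 0]}, {"hand": 0.75, "offset": [0.1, 0, -9.2], "angular": [0, 0, 0]}]}}

```text
time: 2.52
tool_pos: [0.5131, -0.1158, 0.0197]
tcp_rot: [2.476, 1.93, 0.002]
wrist_force: [-0.4, 1.0, 1.4]
width: 0.751
```

{"api": "drive_tool", "payload": {"deltas": [{"hand": 0.6, "offset": [0, 0, 0], "angular": [0, 0, 0]}, {"hand": 0.52, "offset": [0, 0, 0], "angular": [0, 0, 0]}, {"hand": 0.4, "offset": [0, 0, 0], "angular": [0, 0, 0]}, {"hand": 0.3, "offset": [0, 0, 0], "angular": [0, 0, 0]}, {"hand": 0.3, "offset": [0, 0, 0], "angular": [0, 0, 0]}, {"hand": 0.3, "offset": [0, 0, 0], "angular": [0, 0, 0]}]}}

```text
time: 3.28
tool_pos: [0.5119, -0.1153, 0.0184]
tcp_rot: [-2.477, -1.932, 0.0]
wrist_force: [0.3, -0.7, 0.3]
width: 0.301
```

```bash
python3 - <<'E'
from workcell import bot
import cv2,numpy as np
a=bot.read_camera("wrist")["frame"]; b=bot.read_camera("side")["frame"]
b=cv2.resize(b[180:330,215:365],(384,384),interpolation=cv2.INTER_CUBIC)
cv2.imwrite("pics/w2.png",np.hstack([a[:,80:480],b]))
E
```

```text
(no output)
```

View pics/w2.png

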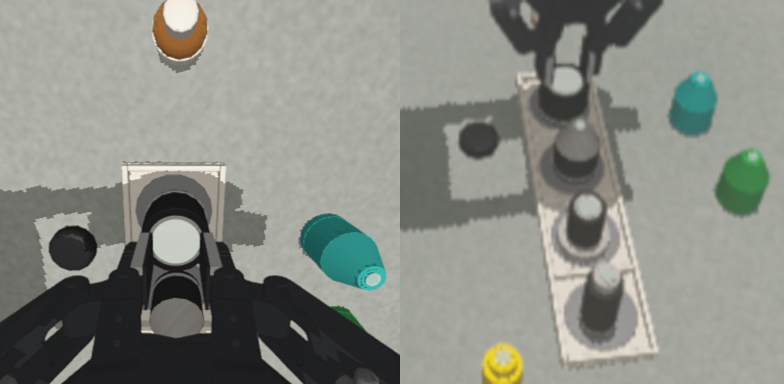

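```bash
python3 - <<'E'
from workcell import bot
import cv2
from h import *
from scipy.spatial.transform import Rotation as Ro
s=bot.read_state(); p=s["tool_pos"]; R=Ro.from_rotvec(s["tcp_rot"]).as_matrix(); print(p,s["width"],R[:,1])
c=bot.read_camera("wrist"); im=cv2.resize(c["frame"],None,fx=3,fy=3,interpolation=cv2.INTER_CUBIC)
def d(P,col,closed=True): cv2.polylines(im,[np.round(3*proj(c,P)+1).astype(int)],closed,col,1)
an=np.linspace(0,6.28,60)
for z in(.007,.043): d(np.c_[.511+.021*np.cos(an),-.115+.021*np.sin(an),z+0*an],(0,0,255))
d([p+R[:,1]*.0213,p-R[:,1]*.0213],(0,255,0),False)
d([p-.019*R[:,2]+R[:,1]*.0213,p-.019*R[:,2]-R[:,1]*.0213],(255,255,0),False)
x0,y0=3*150,3*140
cv2.imwrite("pics/w3.png",im[y0:y0+600,x0:x0+660])
E
```

```text
[ 0.5119 -0.1153  0.0184] 0.30251816436589835 [ 0.9698 -0.2438 -0.0001]
```

View pics/w3.png

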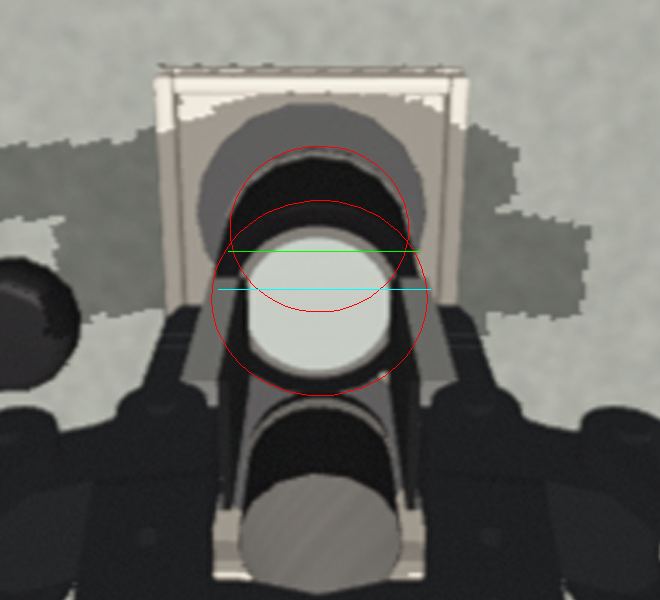

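```bash
python3 - <<'E'
from workcell import bot
from h import *
from scipy.spatial.transform import Rotation as Ro
s=bot.read_state(); p=s["tool_pos"]; R=Ro.from_rotvec(s["tcp_rot"]).as_matrix()
c=bot.read_camera("wrist"); print("cam in tool",R.T@(-c["R"].T@c["t"]-p))
for dz in (0,.01,.02,.03,.04):
  for e in (.011,-.011):
    q=proj(c,[p-dz*R[:,2]+e*R[:,0]+h*R[:,1] for h in(.0125,-.0125)])*3-[450,420]
    print(dz,e,q.round().tolist())
S=bot.read_camera("side"); np.savez("side.npz",**S)
im=cv2.resize(S["frame"],None,fx=6,fy=6,interpolation=cv2.INTER_CUBIC)
def d(P,col,cl=True): cv2.polylines(im,[np.round(6*proj(S,P)+2.5).astype(int)],cl,col,1)
an=np.linspace(0,6.28,60)
for z in(.007,.043): d(np.c_[.511+.021*np.cos(an),-.115+.021*np.sin(an),z+0*an],(0,0,255))
for h in(.0125,-.0125): d([p+h*R[:,1]+e*R[:,0]-z*R[:,2] for e,z in((.011,.0),(-.011,.0),(-.011,.03),(.011,.03))],(0,255,0))
cv2.imwrite("pics/s3.png",im[6*165:6*165+600,6*240:6*240+480])
E
```

```text
cam in tool [ 0.0765 -0.0011 -0.175 ]
0 0.011 [[380.0, 204.0], [265.0, 204.0]]
0 -0.011 [[377.0, 295.0], [267.0, 295.0]]
0.01 0.011 [[383.0, 221.0], [262.0, 221.0]]
0.01 -0.011 [[381.0, 316.0], [264.0, 316.0]]
0.02 0.011 [[387.0, 239.0], [259.0, 240.0]]
0.02 -0.011 [[384.0, 339.0], [262.0, 339.0]]
0.03 0.011 [[391.0, 261.0], [256.0, 261.0]]
0.03 -0.011 [[388.0, 365.0], [258.0, 365.0]]
0.04 0.011 [[396.0, 284.0], [252.0, 285.0]]
0.04 -0.011 [[392.0, 395.0], [255.0, 395.0]]
```

View pics/s3.png

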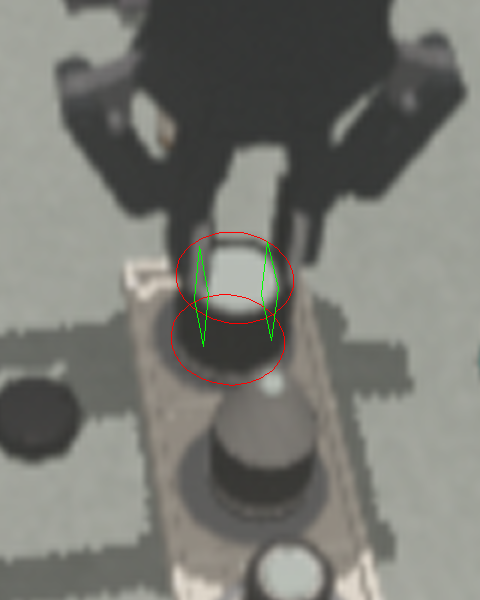

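{"api": "drive_tool", "payload": {"deltas": [{"hand": 0.24, "offset": [0, 0, 0], "angular": [0, 0, 0]}, {"hand": 0.24, "offset": [0, 0, 0], "angular": [0, 0, 0]}], "force": 20}}

```text
time: 3.78
tool_pos: [0.512, -0.1154, 0.0185]
tcp_rot: [-2.477, -1.932, -0.0]
wrist_force: [0.4, -0.2, -0.0]
width: 0.238
```

```bash
python3 - <<'E'
from workcell import bot
from h import *
from scipy.spatial.transform import Rotation as Ro
s=bot.read_state(); p=s["tool_pos"]; R=Ro.from_rotvec(s["tcp_rot"]).as_matrix()
o=[]
for n,(x0,y0) in(("wrist",(170,180)),("side",(245,165))):
    c=bot.read_camera(n); im=cv2.resize(c["frame"],None,fx=5,fy=5,interpolation=cv2.INTER_CUBIC)
    im=cv2.convertScaleAbs(im,alpha=2.0)
    for dz,col in((0,(0,255,0)),(.019,(255,255,0)),(.038,(0,0,255))):
        for h in(.0102,-.0102):
            P=[p-dz*R[:,2]+e*R[:,0]+h*R[:,1] for e in(.011,-.011)]
            cv2.polylines(im,[np.round(5*proj(c,P)+2).astype(int)],False,col,1)
    o.append(im[5*y0:5*y0+500,5*x0:5*x0+400 if n=="side" else 5*x0+400])
cv2.imwrite("pics/c4.png",np.hstack(o))
E
```

```text
(no output)
```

View pics/c4.png

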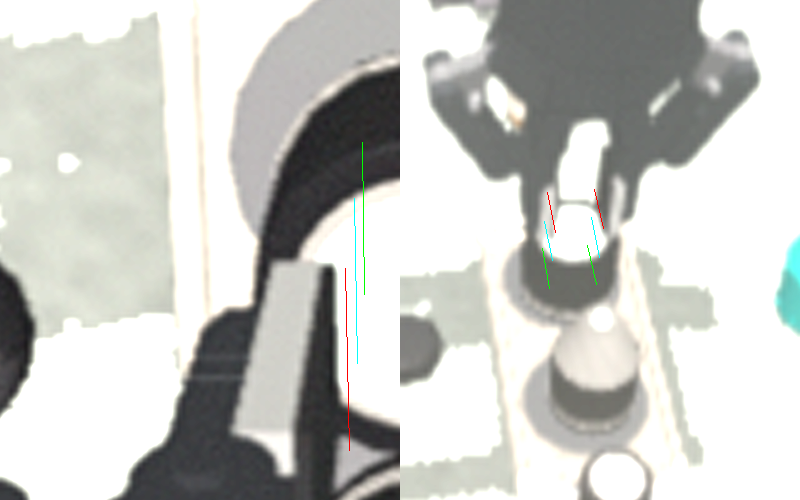

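The picture settles it. The fingertips are about 37 mm behind the reported TCP, so they closed above the lens and touched nothing. The side view agrees roughly, putting the tips about 30–37 mm above the TCP. I'll reopen, go lower in small steps and watch the force.

{"api": "drive_tool", "payload": {"deltas": [{"hand": 0.75, "offset": [0, 0, 0], "angular": [0, 0, 0]}, {"hand": 0.75, "offset": [0, 0, 0], "angular": [0, 0, 0]}, {"hand": 0.75, "offset": [0, 0, 0], "angular": [0, 0, 0]}, {"hand": 0.75, "offset": [0, 0, -0.7], "angular": [0, 0, 0]}, {"hand": 0.75, "offset": [0, 0, -1.4], "angular": [0, 0, 0]}, {"hand": 0.75, "offset": [0, 0, -2], "angular": [0, 0, 0]}, {"hand": 0.75, "offset": [0, 0, -2], "angular": [0, 0, 0]}, {"hand": 0.75, "offset": [0, 0, -2], "angular": [0, 0, 0]}], "force": 40}}

```text
time: 4.88
tool_pos: [0.512, -0.1154, -0.0016]
tcp_rot: [-2.477, -1.932, 0.0]
wrist_force: [0.8, 0.7, -0.6]
width: 0.746
```

{"api": "drive_tool", "payload": {"deltas": [{"hand": 0.75, "offset": [0, 0, -0.6], "angular": [0, 0, 0]}, {"hand": 0.75, "offset": [0, 0, -1.2], "angular": [0, 0, 0]}, {"hand": 0.75, "offset": [0, 0, -1.6], "angular": [0, 0, 0]}, {"hand": 0.75, "offset": [0, 0, -1.6], "angular": [0, 0, 0]}, {"hand": 0.75, "offset": [0, 0, -1.6], "angular": [0, 0, 0]}]}}

```text
time: 5.5
tool_pos: [0.512, -0.1154, -0.0175]
tcp_rot: [-2.477, -1.932, 0.0]
wrist_force: [0.3, -0.3, -1.0]
width: 0.749
```

```bash
cat > look.py <<'E'
import sys
from workcell import bot
from h import *
from scipy.spatial.transform import Rotation as Ro
def look(name,dzs=(.03,.04,.05)):
    s=bot.read_state(); p=s["tool_pos"]; R=Ro.from_rotvec(s["tcp_rot"]).as_matrix(); h=.0425*s["width"]
    o=[]
    for n,(x0,y0) in(("wrist",(190,180)),("side",(245,165))):
        c=bot.read_camera(n); im=cv2.resize(c["frame"],None,fx=3,fy=3,interpolation=cv2.INTER_CUBIC)
        im=cv2.convertScaleAbs(im,alpha=1.6)
        for dz,col in zip(dzs,((0,255,0),(255,255,0),(0,0,255))):
            for k in(h,-h):
                P=[p-dz*R[:,2]+e*R[:,0]+k*R[:,1] for e in(.011,-.011)]
                cv2.polylines(im,[np.round(3*proj(c,P)+1).astype(int)],False,col,1)
        o.append(im[330:930,300:1100] if n=="wrist" else im[420:1020,600:1200])
    o=[cv2.resize(o[0],(400,300)),cv2.resize(o[1],(300,300))]
    cv2.imwrite(name,np.hstack(o))
if __name__=="__main__": look(sys.argv[1])
E
python3 look.py pics/c5.png
```

```text
(no output)
```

View pics/c5.png

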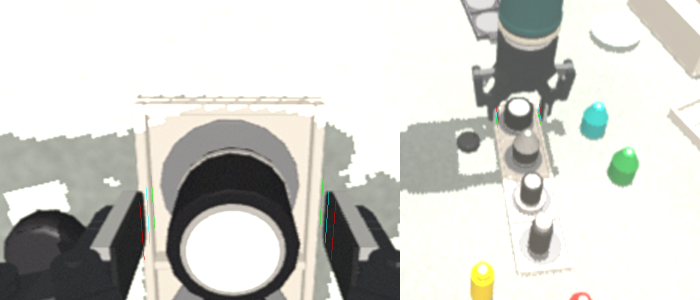

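Picture 10: the open fingers now straddle obj_wide, with the tips about halfway down its side. Closing.

{"api": "drive_tool", "payload": {"deltas": [{"hand": 0.6, "offset": [0, 0, 0], "angular": [0, 0, 0]}, {"hand": 0.52, "offset": [0, 0, 0], "angular": [0, 0, 0]}, {"hand": 0.35, "offset": [0, 0, 0], "angular": [0, 0, 0]}, {"hand": 0.35, "offset": [0, 0, 0], "angular": [0, 0, 0]}, {"hand": 0.35, "offset": [0, 0, 0], "angular": [0, 0, 0]}], "force": 40}}

```text
time: 6.22
tool_pos: [0.5123, -0.1155, -0.0171]
tcp_rot: [2.477, 1.931, 0.001]
wrist_force: [-0.1, -0.4, 4.4]
width: 0.478
```

{"api": "drive_tool", "payload": {"deltas": [{"hand": 0.35, "offset": [0, 0, 0.5], "angular": [0, 0, 0]}, {"hand": 0.35, "offset": [0, 0, 2], "angular": [0, 0, 0]}, {"hand": 0.35, "offset": [0, 0, 4.5], "angular": [0, 0, 0]}, {"hand": 0.35, "offset": [0, 0, 7], "angular": [0, 0, 0]}, {"hand": 0.35, "offset": [0, 0, 9], "angular": [0, 0, 0]}, {"hand": 0.35, "offset": [0, 0, 10], "angular": [0, 0, 0]}, {"hand": 0.35, "offset": [0, 0, 10], "angular": [0, 0, 0]}]}}

```text
time: 7.1
tool_pos: [0.5126, -0.1156, 0.0835]
tcp_rot: [2.476, 1.931, 0.002]
wrist_force: [-0.0, 0.4, -1.6]
width: 0.477
```

{"api": "drive_tool", "payload": {"deltas": [{"hand": 0.35, "offset": [0.5, 2, 0], "angular": [0, 0, 1]}, {"hand": 0.35, "offset": [1, 5.5, 0], "angular": [0, 0, 3]}, {"hand": 0.35, "offset": [1.8, 9.5, 0], "angular": [0, 0, 5]}, {"hand": 0.35, "offset": [2.6, 13.5, 0], "angular": [0, 0, 7]}, {"hand": 0.35, "offset": [3.3, 17.5, 0], "angular": [0, 0, 8.5]}, {"hand": 0.35, "offset": [3.9, 20.5, 0], "angular": [0, 0, 9.5]}, {"hand": 0.35, "offset": [4.2, 22.4, 0], "angular": [0, 0, 9.5]}, {"hand": 0.35, "offset": [4.2, 22.4, 0], "angular": [0, 0, 9.5]}]}}

```text
time: 8.1
tool_pos: [0.5534, 0.1094, 0.0816]
tcp_rot: [-2.307, -2.132, 0.002]
wrist_force: [-0.6, -0.4, -1.4]
width: 0.477
```

{"api": "drive_tool", "payload": {"deltas": [{"hand": 0.35, "offset": [0.1, 0, -1.5], "angular": [0, 0, 0]}, {"hand": 0.35, "offset": [0.1, 0, -4], "angular": [0, 0, 0]}, {"hand": 0.35, "offset": [0.1, 0, -6.5], "angular": [0, 0, 0]}, {"hand": 0.35, "offset": [0.1, 0, -8.5], "angular": [0, 0, 0]}, {"hand": 0.35, "offset": [0.1, 0, -9.3], "angular": [0, 0, 0]}, {"hand": 0.35, "offset": [0.1, 0, -9.6], "angular": [0, 0, 0]}, {"hand": 0.35, "offset": [0.1, 0, -9.6], "angular": [0, 0, 0]}]}}

```text
time: 8.98
tool_pos: [0.5554, 0.1084, -0.0132]
tcp_rot: [2.309, 2.129, 0.001]
wrist_force: [0.9, -0.5, -0.4]
width: 0.48
```

```bash
python3 - <<'E'
from workcell import bot
from h import *
bays=[(.570,.300),(.5648,.2362),(.5597,.1724),(.5545,.1087)]
an=np.linspace(0,6.28,60); o=[]
for n in("wrist","side","top"):
    c=bot.read_camera(n); im=cv2.resize(c["frame"],None,fx=4,fy=4,interpolation=cv2.INTER_CUBIC); im=cv2.convertScaleAbs(im,alpha=1.6)
    for x,y in bays:
        for r,z,col in((.027,.007,(0,255,0)),):
            cv2.polylines(im,[np.round(4*proj(c,np.c_[x+r*np.cos(an),y+r*np.sin(an),z+0*an])+1.5).astype(int)],True,col,1)
    o.append(cv2.resize(im[400:1400,500:1500],(400,400)) if n=="wrist" else im[380:780,880:1280] if n=="side" else im[540:800,320:1120][:,:800])
cv2.imwrite("pics/c6.png",np.hstack(o[:2])); print(bot.read_state()["wrist_force"])
E
```

```text
[ 0.0426  0.9095 -1.2213]
```

View pics/c6.png

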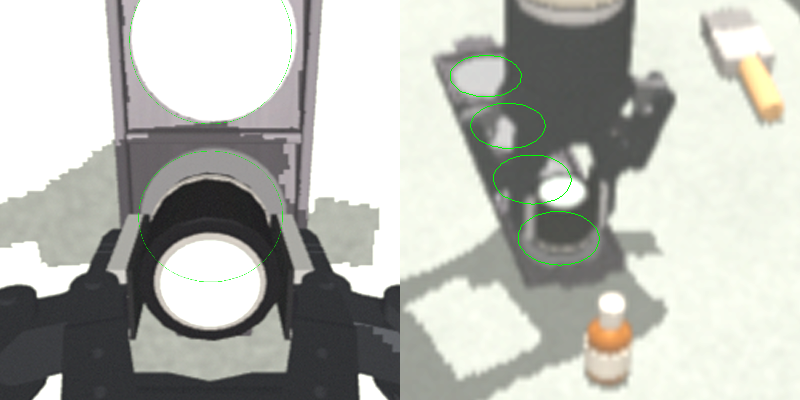

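Picture 11: obj_wide hovers over the rightmost metal pad, and the predicted pad circles lie on the real pads. I'll lower the last 4 mm and release.

{"api": "drive_tool", "payload": {"deltas": [{"hand": 0.35, "offset": [0, 0, -0.1], "angular": [0, 0, 0]}, {"hand": 0.35, "offset": [0, 0, -0.2], "angular": [0, 0, 0]}, {"hand": 0.35, "offset": [0, 0, -0.3], "angular": [0, 0, 0]}, {"hand": 0.35, "offset": [0, 0, -0.4], "angular": [0, 0, 0]}, {"hand": 0.35, "offset": [0, 0, -0.4], "angular": [0, 0, 0]}, {"hand": 0.35, "offset": [0, 0, -0.4], "angular": [0, 0, 0]}]}}

```text
time: 9.88
tool_pos: [0.5549, 0.1087, -0.0171]
tcp_rot: [-2.309, -2.13, 0.0]
wrist_force: [-2.1, 0.4, 5.3]
width: 0.477
```

{"api": "drive_tool", "payload": {"deltas": [{"hand": 0.52, "offset": [0, 0, 0], "angular": [0, 0, 0]}, {"hand": 0.6, "offset": [0, 0, 0], "angular": [0, 0, 0]}, {"hand": 0.7, "offset": [0, 0, 0], "angular": [0, 0, 0]}, {"hand": 0.75, "offset": [0, 0, 1.5], "angular": [0, 0, 0]}, {"hand": 0.75, "offset": [0, 0, 4.5], "angular": [0, 0, 0]}, {"hand": 0.75, "offset": [0, 0, 7.5], "angular": [0, 0, 0]}, {"hand": 0.75, "offset": [0, 0, 10], "angular": [0, 0, 0]}, {"hand": 0.75, "offset": [0, 0, 10], "angular": [0, 0, 0]}]}}

```text
time: 10.88
tool_pos: [0.5577, 0.1091, 0.0861]
tcp_rot: [2.306, 2.128, 0.009]
wrist_force: [-0.5, -1.0, -0.3]
width: 0.746
```

{"api": "drive_tool", "payload": {"deltas": [{"hand": 0.75, "offset": [-0.5, -3, 0], "angular": [0, 0, -1]}, {"hand": 0.75, "offset": [-1.5, -7, 0], "angular": [0, 0, -3]}, {"hand": 0.75, "offset": [-2.5, -12, 0], "angular": [0, 0, -5]}, {"hand": 0.75, "offset": [-3.5, -17, 0], "angular": [0, 0, -7]}, {"hand": 0.75, "offset": [-4.6, -22, 0], "angular": [0, 0, -8.5]}, {"hand": 0.75, "offset": [-5.4, -26, 0], "angular": [0, 0, -9.5]}, {"hand": 0.75, "offset": [-5.8, -28.3, 0], "angular": [0, 0, -9.5]}, {"hand": 0.75, "offset": [-5.8, -28.3, 0], "angular": [0, 0, -9.5]}]}}

```text
time: 11.88
tool_pos: [0.4959, -0.1755, 0.0815]
tcp_rot: [-2.479, -1.927, 0.001]
wrist_force: [0.7, 0.3, -0.9]
width: 0.75
```

```bash
python3 - <<'E'
from workcell import bot
from h import *
bays=[(.570,.300),(.5648,.2362),(.5597,.1724),(.5545,.1087)]
an=np.linspace(0,6.28,60)
def circ(im,c,k,x,y,r,z,col): cv2.polylines(im,[np.round(k*proj(c,np.c_[x+r*np.cos(an),y+r*np.sin(an),z+0*an])+(k-1)/2).astype(int)],True,col,1)
c=bot.read_camera("wrist"); w=cv2.resize(c["frame"],None,fx=3,fy=3,interpolation=cv2.INTER_CUBIC)
for a in((.4965,-.174,.018,.039),(.475,-.239,.014,.055),(.475,-.239,.020,.019),(.457,-.299,.013,.065),(.457,-.299,.013,.007)): circ(w,c,3,*a,(0,0,255))
c=bot.read_camera("top"); t=cv2.resize(c["frame"],None,fx=4,fy=4,interpolation=cv2.INTER_CUBIC)
for b in bays: circ(t,c,4,*b,.027,.007,(0,255,0))
circ(t,c,4,.5545,.1087,.021,.043,(0,0,255))
cv2.imwrite("pics/c7.png",np.hstack([cv2.resize(w[400:1152,500:1036],(428,600)),cv2.resize(t[560:860,680:860],(360,600))]))
print(bot.read_state()["tool_pos"])
E
```

```text
[ 0.4963 -0.1739  0.0817]
```

View pics/c7.png

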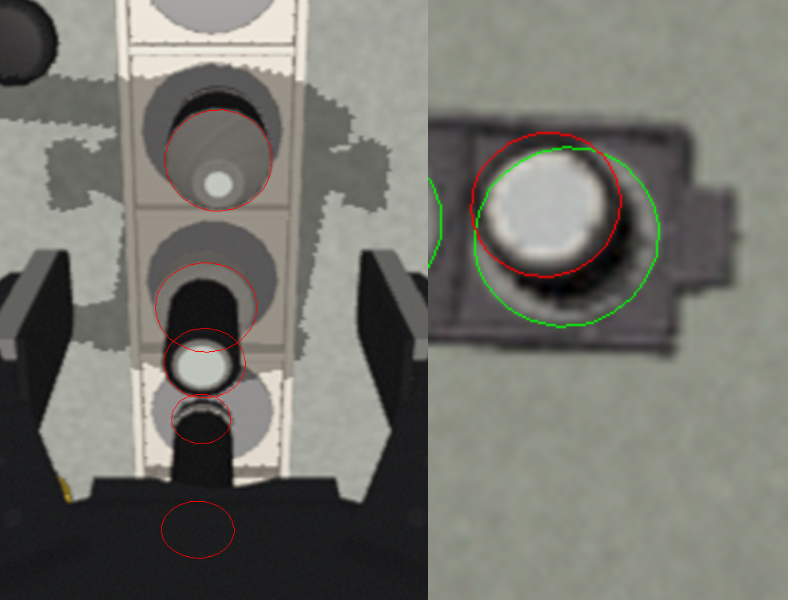

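Picture 12: obj_wide stands upright and centred in its bay (the dark rim sits on the red circle). The cone, collar and long predictions are on target too. Now the cone.

{"api": "drive_tool", "payload": {"deltas": [{"hand": 0.75, "offset": [0, 0, -2], "angular": [0, 0, 0]}, {"hand": 0.75, "offset": [0, 0, -5], "angular": [0, 0, 0]}, {"hand": 0.75, "offset": [0, 0, -7.5], "angular": [0, 0, 0]}, {"hand": 0.75, "offset": [0, 0, -9.3], "angular": [0, 0, 0]}, {"hand": 0.75, "offset": [0, 0, -10.2], "angular": [0, 0, 0]}, {"hand": 0.75, "offset": [0, 0, -10.2], "angular": [0, 0, 0]}, {"hand": 0.6, "offset": [0, 0, -10.2], "angular": [0, 0, 0]}, {"hand": 0.5, "offset": [0, 0, -10.2], "angular": [0, 0, 0]}]}}

```text
time: 12.98
tool_pos: [0.4979, -0.1748, -0.0185]
tcp_rot: [2.476, 1.931, 0.002]
wrist_force: [0.4, 0.2, 0.2]
width: 0.503
```

{"api": "drive_tool", "payload": {"deltas": [{"hand": 0.44, "offset": [0, 0, 0], "angular": [0, 0, 0]}, {"hand": 0.3, "offset": [0, 0, 0], "angular": [0, 0, 0]}, {"hand": 0.3, "offset": [0, 0, 0], "angular": [0, 0, 0]}, {"hand": 0.3, "offset": [0, 0, 0], "angular": [0, 0, 0]}]}}

```text
time: 13.48
tool_pos: [0.4975, -0.1747, -0.0187]
tcp_rot: [2.477, 1.931, 0.001]
wrist_force: [-1.5, -0.6, 6.0]
width: 0.408
```

{"api": "drive_tool", "payload": {"deltas": [{"hand": 0.3, "offset": [0, 0, 0.5], "angular": [0, 0, 0]}, {"hand": 0.3, "offset": [0, 0, 2], "angular": [0, 0, 0]}, {"hand": 0.3, "offset": [0, 0, 4.5], "angular": [0, 0, 0]}, {"hand": 0.3, "offset": [0, 0, 7], "angular": [0, 0, 0]}, {"hand": 0.3, "offset": [0, 0, 9], "angular": [0, 0, 0]}, {"hand": 0.3, "offset": [0, 0, 10], "angular": [0, 0, 0]}, {"hand": 0.3, "offset": [0.8, 3, 10], "angular": [0, 0, 1]}, {"hand": 0.3, "offset": [1.7, 7, 10], "angular": [0, 0, 3]}]}}

```text
time: 14.48
tool_pos: [0.5139, -0.1043, 0.0807]
tcp_rot: [2.427, 1.994, 0.0]
wrist_force: [0.8, -0.2, -2.3]
width: 0.408
```

{"api": "drive_tool", "payload": {"deltas": [{"hand": 0.3, "offset": [0.7, 4, 0], "angular": [0, 0, 1.5]}, {"hand": 0.3, "offset": [1.4, 8.5, 0], "angular": [0, 0, 3]}, {"hand": 0.3, "offset": [2.2, 13, 0], "angular": [0, 0, 4.5]}, {"hand": 0.3, "offset": [2.9, 17.5, 0], "angular": [0, 0, 5.5]}, {"hand": 0.3, "offset": [3.6, 22, 0], "angular": [0, 0, 6.5]}, {"hand": 0.3, "offset": [4.2, 25.5, 0], "angular": [0, 0, 6.5]}, {"hand": 0.3, "offset": [4.5, 27.7, 0], "angular": [0, 0, 6.5]}, {"hand": 0.3, "offset": [4.5, 27.7, 0], "angular": [0, 0, 6.5]}]}}

```text
time: 15.48
tool_pos: [0.5588, 0.1736, 0.0802]
tcp_rot: [-2.307, -2.133, 0.001]
wrist_force: [0.1, -0.5, -1.7]
width: 0.412
```

{"api": "drive_tool", "payload": {"deltas": [{"hand": 0.3, "offset": [0.1, -0.1, -1.5], "angular": [0, 0, 0]}, {"hand": 0.3, "offset": [0.1, -0.1, -4], "angular": [0, 0, 0]}, {"hand": 0.3, "offset": [0.1, -0.1, -6.5], "angular": [0, 0, 0]}, {"hand": 0.3, "offset": [0.1, -0.1, -8.5], "angular": [0, 0, 0]}, {"hand": 0.3, "offset": [0.1, -0.1, -9.4], "angular": [0, 0, 0]}, {"hand": 0.3, "offset": [0.1, -0.1, -9.7], "angular": [0, 0, 0]}, {"hand": 0.3, "offset": [0.1, -0.1, -9.8], "angular": [0, 0, 0]}, {"hand": 0.3, "offset": [0.1, -0.1, -9.8], "angular": [0, 0, 0]}]}}

```text
time: 16.48
tool_pos: [0.5608, 0.1719, -0.0166]
tcp_rot: [2.308, 2.13, 0.002]
wrist_force: [0.0, -0.2, -1.4]
width: 0.411
```

{"api": "drive_tool", "payload": {"deltas": [{"hand": 0.3, "offset": [0, 0, -0.1], "angular": [0, 0, 0]}, {"hand": 0.3, "offset": [0, 0, -0.2], "angular": [0, 0, 0]}, {"hand": 0.3, "offset": [0, 0, -0.2], "angular": [0, 0, 0]}, {"hand": 0.3, "offset": [0, 0, -0.2], "angular": [0, 0, 0]}]}}

```text
time: 16.98
tool_pos: [0.5604, 0.1719, -0.0187]
tcp_rot: [2.309, 2.13, 0.001]
wrist_force: [-2.7, 0.2, 5.9]
width: 0.406
```

{"api": "drive_tool", "payload": {"deltas": [{"hand": 0.46, "offset": [0, 0, 0], "angular": [0, 0, 0]}, {"hand": 0.55, "offset": [0, 0, 0], "angular": [0, 0, 0]}, {"hand": 0.7, "offset": [0, 0, 0], "angular": [0, 0, 0]}, {"hand": 0.75, "offset": [0, 0, 1.5], "angular": [0, 0, 0]}, {"hand": 0.75, "offset": [0, 0, 4.5], "angular": [0, 0, 0]}, {"hand": 0.75, "offset": [0, 0, 7.5], "angular": [0, 0, 0]}, {"hand": 0.75, "offset": [0, 0, 10], "angular": [0, 0, 0]}, {"hand": 0.75, "offset": [-0.5, -3, 11], "angular": [0, 0, -1]}]}}

```text
time: 17.98
tool_pos: [0.5573, 0.1431, 0.0942]
tcp_rot: [2.324, 2.11, 0.008]
wrist_force: [-0.6, -1.0, 0.4]
width: 0.754
```

{"api": "drive_tool", "payload": {"deltas": [{"hand": 0.75, "offset": [-1, -5, 0], "angular": [0, 0, -1]}, {"hand": 0.75, "offset": [-2, -10.5, 0], "angular": [0, 0, -2]}, {"hand": 0.75, "offset": [-3.3, -16, 0], "angular": [0, 0, -4]}, {"hand": 0.75, "offset": [-4.4, -21.5, 0], "angular": [0, 0, -5.5]}, {"hand": 0.75, "offset": [-5.5, -27, 0], "angular": [0, 0, -7]}, {"hand": 0.75, "offset": [-6.6, -32, 0], "angular": [0, 0, -8.5]}, {"hand": 0.75, "offset": [-7.5, -36, 0], "angular": [0, 0, -8.5]}, {"hand": 0.75, "offset": [-8, -38.1, 0], "angular": [0, 0, -8.5]}]}}

```text
time: 18.98
tool_pos: [0.4748, -0.2418, 0.0918]
tcp_rot: [2.478, 1.928, 0.001]
wrist_force: [0.8, 0.5, 0.0]
width: 0.754
```

{"api": "drive_tool", "payload": {"deltas": [{"hand": 0.75, "offset": [0, 0, 0], "angular": [0, 0, 0]}]}}

```text
time: 19.1
tool_pos: [0.475, -0.241, 0.0916]
tcp_rot: [2.479, 1.927, 0.001]
wrist_force: [-0.8, 1.2, -0.9]
width: 0.753
```

{"api": "drive_tool", "payload": {"deltas": [{"hand": 0.75, "offset": [0, 0, -2], "angular": [0, 0, 0]}, {"hand": 0.75, "offset": [0, 0, -5], "angular": [0, 0, 0]}, {"hand": 0.75, "offset": [0, 0, -7.5], "angular": [0, 0, 0]}, {"hand": 0.75, "offset": [0, 0, -9.5], "angular": [0, 0, 0]}, {"hand": 0.75, "offset": [0, 0, -10.5], "angular": [0, 0, 0]}, {"hand": 0.75, "offset": [0, 0, -10.5], "angular": [0, 0, 0]}, {"hand": 0.55, "offset": [0, 0, -10.5], "angular": [0, 0, 0]}, {"hand": 0.42, "offset": [0, 0, -10.5], "angular": [0, 0, 0]}]}}

```text
time: 20.1
tool_pos: [0.4753, -0.2396, -0.0129]
tcp_rot: [2.477, 1.932, -0.0]
wrist_force: [-3.1, 1.4, 6.5]
width: 0.421
```

{"api": "drive_tool", "payload": {"deltas": [{"hand": 0.36, "offset": [0, 0, 0], "angular": [0, 0, 0]}, {"hand": 0.2, "offset": [0, 0, 0], "angular": [0, 0, 0]}, {"hand": 0.2, "offset": [0, 0, 0], "angular": [0, 0, 0]}, {"hand": 0.2, "offset": [0, 0, 0], "angular": [0, 0, 0]}]}}

```text
time: 20.6
tool_pos: [0.4754, -0.2399, -0.012]
tcp_rot: [2.477, 1.931, 0.0]
wrist_force: [-5.9, 2.8, 12.8]
width: 0.318
```

The force rose before the barrel was reached, which suggests a fingertip on the collar ledge. I'll open, rise 5 mm and grip again.

{"api": "drive_tool", "payload": {"deltas": [{"hand": 0.42, "offset": [0, 0, 0], "angular": [0, 0, 0]}, {"hand": 0.42, "offset": [0, 0, 0.3], "angular": [0, 0, 0]}, {"hand": 0.5, "offset": [0, 0, 0.6], "angular": [0, 0, 0]}, {"hand": 0.5, "offset": [0, 0, 0.6], "angular": [0, 0, 0]}]}}

```text
time: 21.1
tool_pos: [0.4751, -0.2394, -0.0084]
tcp_rot: [2.477, 1.932, 0.0]
wrist_force: [0.2, 0.6, 0.3]
width: 0.497
```

```bash
python3 - <<'E'
from workcell import bot
from h import *
an=np.linspace(0,6.28,60); o=[]
print(bot.read_state()["wrist_force"],bot.read_state()["tool_pos"])
for n in("wrist","side"):
    c=bot.read_camera(n); im=cv2.resize(c["frame"],None,fx=3,fy=3,interpolation=cv2.INTER_CUBIC); im=cv2.convertScaleAbs(im,alpha=1.6)
    for x,y,r,z in((.475,-.239,.014,.055),(.475,-.239,.020,.019)):
        cv2.polylines(im,[np.round(3*proj(c,np.c_[x+r*np.cos(an),y+r*np.sin(an),z+0*an])+1).astype(int)],True,(0,0,255),1)
    o.append(im[440:1040,580:980] if n=="wrist" else im[580:980,730:1130])
cv2.imwrite("pics/c8.png",np.hstack([o[0],cv2.copyMakeBorder(o[1],0,200,0,0,cv2.BORDER_CONSTANT)]))
E
```

```text
[0.2233 0.6455 0.3315] [ 0.4751 -0.2394 -0.0084]
```

View pics/c8.png

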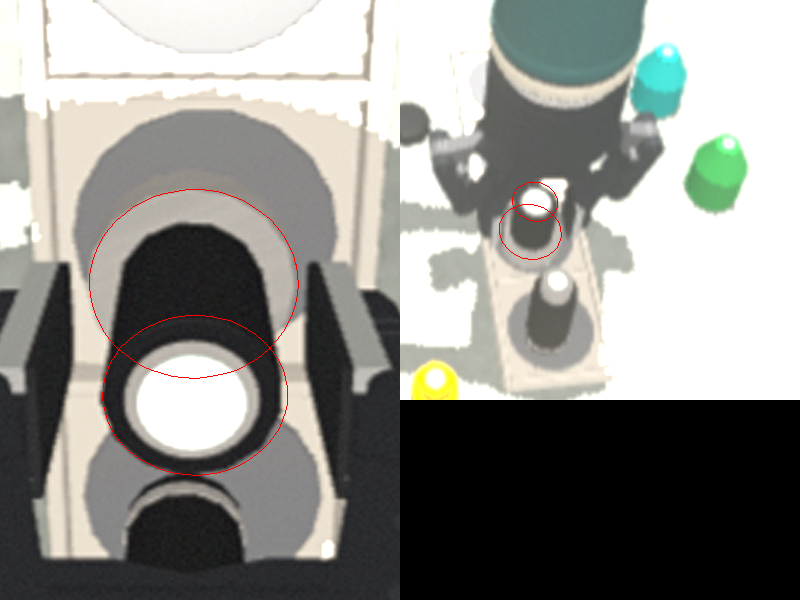

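Picture 13: the collar is upright and undisturbed. I'll grip 5 mm higher.

{"api": "drive_tool", "payload": {"deltas": [{"hand": 0.45, "offset": [0, 0, 0.5], "angular": [0, 0, 0]}, {"hand": 0.38, "offset": [0, 0, 0.5], "angular": [0, 0, 0]}, {"hand": 0.2, "offset": [0, 0, 0.5], "angular": [0, 0, 0]}, {"hand": 0.2, "offset": [0, 0, 0.5], "angular": [0, 0, 0]}, {"hand": 0.2, "offset": [0, 0, 0.5], "angular": [0, 0, 0]}]}}

```text
time: 21.82
tool_pos: [0.4755, -0.2396, -0.0031]
tcp_rot: [2.477, 1.931, 0.001]
wrist_force: [0.9, 0.3, 3.5]
width: 0.315
```

{"api": "drive_tool", "payload": {"deltas": [{"hand": 0.2, "offset": [0, 0, 0.5], "angular": [0, 0, 0]}, {"hand": 0.2, "offset": [0, 0, 2], "angular": [0, 0, 0]}, {"hand": 0.2, "offset": [0, 0, 4.5], "angular": [0, 0, 0]}, {"hand": 0.2, "offset": [0, 0, 7], "angular": [0, 0, 0]}, {"hand": 0.2, "offset": [0, 0, 9], "angular": [0, 0, 0]}, {"hand": 0.2, "offset": [0, 0, 10], "angular": [0, 0, 0]}, {"hand": 0.2, "offset": [0.6, 3, 10], "angular": [0, 0, 1]}, {"hand": 0.2, "offset": [1.4, 7.5, 10], "angular": [0, 0, 2]}]}}

```text
time: 22.82
tool_pos: [0.4889, -0.1644, 0.0967]
tcp_rot: [2.445, 1.972, -0.0]
wrist_force: [0.1, 1.7, -2.4]
width: 0.314
```

{"api": "drive_tool", "payload": {"deltas": [{"hand": 0.2, "offset": [0.9, 5, 0], "angular": [0, 0, 1]}, {"hand": 0.2, "offset": [1.8, 10, 0], "angular": [0, 0, 2]}, {"hand": 0.2, "offset": [2.8, 15, 0], "angular": [0, 0, 3.5]}, {"hand": 0.2, "offset": [3.7, 20, 0], "angular": [0, 0, 4.5]}, {"hand": 0.2, "offset": [4.7, 25, 0], "angular": [0, 0, 5.5]}, {"hand": 0.2, "offset": [5.7, 30, 0], "angular": [0, 0, 6.5]}, {"hand": 0.2, "offset": [6.6, 35, 0], "angular": [0, 0, 7.5]}, {"hand": 0.2, "offset": [7.3, 38.5, 0], "angular": [0, 0, 7.5]}]}}

```text
time: 23.82
tool_pos: [0.5615, 0.2228, 0.0961]
tcp_rot: [-2.307, -2.132, 0.001]
wrist_force: [0.8, 0.0, -1.5]
width: 0.317
```

{"api": "drive_tool", "payload": {"deltas": [{"hand": 0.2, "offset": [0.2, 1.5, 0], "angular": [0, 0, 0]}, {"hand": 0.2, "offset": [0.2, 1.5, 0], "angular": [0, 0, 0]}, {"hand": 0.2, "offset": [0.2, 1.5, 0], "angular": [0, 0, 0]}]}}

```text
time: 24.2
tool_pos: [0.5634, 0.2343, 0.0961]
tcp_rot: [-2.31, -2.129, 0.002]
wrist_force: [0.0, -0.8, -1.8]
width: 0.321
```

{"api": "drive_tool", "payload": {"deltas": [{"hand": 0.2, "offset": [0.1, 0.1, -1.5], "angular": [0, 0, 0]}, {"hand": 0.2, "offset": [0.1, 0.1, -4], "angular": [0, 0, 0]}, {"hand": 0.2, "offset": [0.1, 0.1, -6.5], "angular": [0, 0, 0]}, {"hand": 0.2, "offset": [0.1, 0.1, -8.5], "angular": [0, 0, 0]}, {"hand": 0.2, "offset": [0.1, 0.1, -9.4], "angular": [0, 0, 0]}, {"hand": 0.2, "offset": [0.1, 0.1, -9.7], "angular": [0, 0, 0]}, {"hand": 0.2, "offset": [0.1, 0.1, -9.8], "angular": [0, 0, 0]}, {"hand": 0.2, "offset": [0.1, 0.1, -9.8], "angular": [0, 0, 0]}]}}

```text
time: 25.2
tool_pos: [0.5657, 0.237, -0.0006]
tcp_rot: [2.308, 2.13, 0.002]
wrist_force: [1.1, 0.7, -2.2]
width: 0.315
```

{"api": "drive_tool", "payload": {"deltas": [{"hand": 0.2, "offset": [0, 0, -0.1], "angular": [0, 0, 0]}, {"hand": 0.2, "offset": [0, 0, -0.2], "angular": [0, 0, 0]}, {"hand": 0.2, "offset": [0, 0, -0.2], "angular": [0, 0, 0]}, {"hand": 0.2, "offset": [0, 0, -0.2], "angular": [0, 0, 0]}]}}

```text
time: 25.7
tool_pos: [0.5653, 0.2368, -0.0031]
tcp_rot: [2.309, 2.13, 0.001]
wrist_force: [0.5, 0.4, 1.7]
width: 0.314
```

{"api": "drive_tool", "payload": {"deltas": [{"hand": 0.37, "offset": [0, 0, 0], "angular": [0, 0, 0]}, {"hand": 0.45, "offset": [0, 0, 0], "angular": [0, 0, 0]}, {"hand": 0.6, "offset": [0, 0, 0], "angular": [0, 0, 0]}, {"hand": 0.7, "offset": [0, 0, 1.5], "angular": [0, 0, 0]}, {"hand": 0.7, "offset": [0, 0, 4.5], "angular": [0, 0, 0]}, {"hand": 0.7, "offset": [0, 0, 7.5], "angular": [0, 0, 0]}, {"hand": 0.7, "offset": [0, 0, 10], "angular": [0, 0, 0]}, {"hand": 0.7, "offset": [-0.6, -3, 11], "angular": [0, 0, -1]}]}}

```text
time: 26.7
tool_pos: [0.5613, 0.2083, 0.1104]
tcp_rot: [2.324, 2.111, 0.009]
wrist_force: [-0.6, -1.2, 0.5]
width: 0.701
```

{"api": "drive_tool", "payload": {"deltas": [{"hand": 0.7, "offset": [-1.1, -5.5, 0], "angular": [0, 0, -1]}, {"hand": 0.7, "offset": [-2.2, -11, 0], "angular": [0, 0, -2]}, {"hand": 0.7, "offset": [-3.3, -16.5, 0], "angular": [0, 0, -3]}, {"hand": 0.7, "offset": [-4.4, -22, 0], "angular": [0, 0, -4]}, {"hand": 0.7, "offset": [-5.5, -27.5, 0], "angular": [0, 0, -5]}, {"hand": 0.7, "offset": [-6.6, -33, 0], "angular": [0, 0, -6]}, {"hand": 0.7, "offset": [-7.7, -38.5, 0], "angular": [0, 0, -7]}, {"hand": 0.7, "offset": [-8.8, -44, 0], "angular": [0, 0, -8.5]}]}}

```text
time: 27.7
tool_pos: [0.4709, -0.2354, 0.108]
tcp_rot: [2.477, 1.929, 0.002]
wrist_force: [0.5, -0.5, 0.0]
width: 0.695
```

{"api": "drive_tool", "payload": {"deltas": [{"hand": 0.7, "offset": [-0.8, -4, 0], "angular": [0, 0, 0]}, {"hand": 0.7, "offset": [-1.4, -6.6, 0], "angular": [0, 0, 0]}, {"hand": 0.7, "offset": [-1.4, -6.6, 0], "angular": [0, 0, 0]}, {"hand": 0.7, "offset": [-1.4, -6.6, 0], "angular": [0, 0, 0]}]}}

```text
time: 28.2
tool_pos: [0.4571, -0.299, 0.1071]
tcp_rot: [2.478, 1.931, 0.001]
wrist_force: [-0.3, 0.6, -0.2]
width: 0.698
```

```bash
python3 - <<'E'
from workcell import bot
from h import *
an=np.linspace(0,6.28,60)
bays=[(.570,.300),(.5648,.2362),(.5597,.1724),(.5545,.1087)]
def circ(im,c,k,x,y,r,z,col): cv2.polylines(im,[np.round(k*proj(c,np.c_[x+r*np.cos(an),y+r*np.sin(an),z+0*an])+(k-1)/2).astype(int)],True,col,1)
c=bot.read_camera("wrist"); w=cv2.resize(c["frame"],None,fx=3,fy=3,interpolation=cv2.INTER_CUBIC)
for a in((.457,-.2995,.013,.065),(.457,-.2995,.013,.007),(.457,-.2995,.009,.075)): circ(w,c,3,*a,(0,0,255))
c=bot.read_camera("top"); t=cv2.resize(c["frame"],None,fx=4,fy=4,interpolation=cv2.INTER_CUBIC)
for b in bays: circ(t,c,4,*b,.027,.007,(0,255,0))
circ(t,c,4,*bays[3],.021,.043,(0,0,255));circ(t,c,4,*bays[2],.008,.061,(0,0,255));circ(t,c,4,*bays[1],.014,.055,(0,0,255))
cv2.imwrite("pics/c9.png",np.hstack([cv2.resize(w[300:1152,500:1000],(352,600)),cv2.copyMakeBorder(t[540:800,400:840],0,340,0,0,cv2.BORDER_CONSTANT)]))
print(bot.read_state()["tool_pos"])
E
```

```text
[ 0.4572 -0.2984  0.1067]
```

View pics/c9.png

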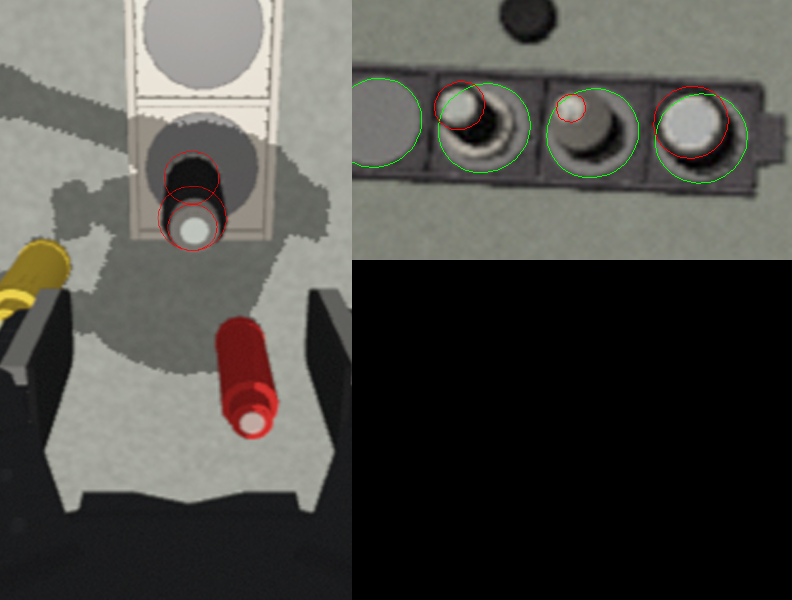

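Picture 14: wide, cone and collar stand upright and centred in their bays. The projected circles match obj_long, and the yellow and red pieces are clear of the finger paths.

{"api": "drive_tool", "payload": {"deltas": [{"hand": 0.6, "offset": [0, -0.05, -2], "angular": [0, 0, 0]}, {"hand": 0.6, "offset": [0, -0.05, -5], "angular": [0, 0, 0]}, {"hand": 0.6, "offset": [0, -0.05, -8], "angular": [0, 0, 0]}, {"hand": 0.6, "offset": [0, -0.05, -10.3], "angular": [0, 0, 0]}, {"hand": 0.6, "offset": [0, -0.05, -11.2], "angular": [0, 0, 0]}, {"hand": 0.6, "offset": [0, -0.05, -11.2], "angular": [0, 0, 0]}, {"hand": 0.48, "offset": [0, -0.05, -11.2], "angular": [0, 0, 0]}, {"hand": 0.38, "offset": [0, -0.05, -11.2], "angular": [0, 0, 0]}]}}

```text
time: 29.3
tool_pos: [0.4579, -0.3005, -0.0043]
tcp_rot: [2.476, 1.931, 0.001]
wrist_force: [0.1, 0.1, -0.1]
width: 0.379
```

{"api": "drive_tool", "payload": {"deltas": [{"hand": 0.34, "offset": [0, 0, 0], "angular": [0, 0, 0]}, {"hand": 0.3, "offset": [0, 0, 0], "angular": [0, 0, 0]}, {"hand": 0.18, "offset": [0, 0, 0], "angular": [0, 0, 0]}, {"hand": 0.18, "offset": [0, 0, 0], "angular": [0, 0, 0]}, {"hand": 0.18, "offset": [0, 0, 0], "angular": [0, 0, 0]}]}}

```text
time: 29.92
tool_pos: [0.4576, -0.3003, -0.0047]
tcp_rot: [2.477, 1.931, 0.001]
wrist_force: [-0.4, 0.9, 5.3]
width: 0.29
```

{"api": "drive_tool", "payload": {"deltas": [{"hand": 0.18, "offset": [0, 0, 0.5], "angular": [0, 0, 0]}, {"hand": 0.18, "offset": [0, 0, 2], "angular": [0, 0, 0]}, {"hand": 0.18, "offset": [0, 0, 4.5], "angular": [0, 0, 0]}, {"hand": 0.18, "offset": [0, 0, 7], "angular": [0, 0, 0]}, {"hand": 0.18, "offset": [0, 0, 9], "angular": [0, 0, 0]}, {"hand": 0.18, "offset": [0, 0, 10], "angular": [0, 0, 0]}, {"hand": 0.18, "offset": [0.6, 3, 10], "angular": [0, 0, 1]}, {"hand": 0.18, "offset": [1.5, 8, 10], "angular": [0, 0, 2]}]}}

```text
time: 30.92
tool_pos: [0.472, -0.2201, 0.0948]
tcp_rot: [2.445, 1.972, 0.0]
wrist_force: [0.4, 1.3, -1.6]
width: 0.291
```

{"api": "drive_tool", "payload": {"deltas": [{"hand": 0.18, "offset": [1, 5.3, 0], "angular": [0, 0, 1]}, {"hand": 0.18, "offset": [2, 10.6, 0], "angular": [0, 0, 2]}, {"hand": 0.18, "offset": [3, 16, 0], "angular": [0, 0, 3]}, {"hand": 0.18, "offset": [4, 21.5, 0], "angular": [0, 0, 4]}, {"hand": 0.18, "offset": [5, 27, 0], "angular": [0, 0, 5]}, {"hand": 0.18, "offset": [6, 32.5, 0], "angular": [0, 0, 6]}, {"hand": 0.18, "offset": [7, 38, 0], "angular": [0, 0, 7]}, {"hand": 0.18, "offset": [8, 43, 0], "angular": [0, 0, 7.5]}]}}

```text
time: 31.92
tool_pos: [0.5515, 0.212, 0.0942]
tcp_rot: [-2.308, -2.131, 0.001]
wrist_force: [0.3, -0.7, -0.9]
width: 0.297
```

{"api": "drive_tool", "payload": {"deltas": [{"hand": 0.18, "offset": [0.8, 4, 0], "angular": [0, 0, 0]}, {"hand": 0.18, "offset": [1.4, 7, 0], "angular": [0, 0, 0]}, {"hand": 0.18, "offset": [1.7, 9, 0], "angular": [0, 0, 0]}, {"hand": 0.18, "offset": [1.7, 9, 0], "angular": [0, 0, 0]}, {"hand": 0.18, "offset": [1.7, 9, 0], "angular": [0, 0, 0]}]}}

```text
time: 32.55
tool_pos: [0.5685, 0.299, 0.0941]
tcp_rot: [2.309, 2.13, -0.002]
wrist_force: [0.6, -0.2, -1.2]
width: 0.292
```

{"api": "drive_tool", "payload": {"deltas": [{"hand": 0.18, "offset": [0.1, 0, -1.5], "angular": [0, 0, 0]}, {"hand": 0.18, "offset": [0.1, 0, -4], "angular": [0, 0, 0]}, {"hand": 0.18, "offset": [0.1, 0, -6.5], "angular": [0, 0, 0]}, {"hand": 0.18, "offset": [0.1, 0, -8.5], "angular": [0, 0, 0]}, {"hand": 0.18, "offset": [0.1, 0, -9.4], "angular": [0, 0, 0]}, {"hand": 0.18, "offset": [0.1, 0, -9.7], "angular": [0, 0, 0]}, {"hand": 0.18, "offset": [0.1, 0, -9.8], "angular": [0, 0, 0]}, {"hand": 0.18, "offset": [0.1, 0, -9.8], "angular": [0, 0, 0]}]}}

```text
time: 33.55
tool_pos: [0.5707, 0.3006, -0.0026]
tcp_rot: [2.309, 2.13, 0.003]
wrist_force: [0.5, 0.5, -0.9]
width: 0.292
```

{"api": "drive_tool", "payload": {"deltas": [{"hand": 0.18, "offset": [0, 0, -0.1], "angular": [0, 0, 0]}, {"hand": 0.18, "offset": [0, 0, -0.2], "angular": [0, 0, 0]}, {"hand": 0.18, "offset": [0, 0, -0.2], "angular": [0, 0, 0]}, {"hand": 0.18, "offset": [0, 0, -0.2], "angular": [0, 0, 0]}]}}

```text
time: 34.05
tool_pos: [0.5704, 0.3004, -0.0047]
tcp_rot: [2.309, 2.13, 0.001]
wrist_force: [-2.3, 0.3, 5.5]
width: 0.295
```

Contact made. I'll release and rise straight up.

{"api": "drive_tool", "payload": {"deltas": [{"hand": 0.34, "offset": [0, 0, 0], "angular": [0, 0, 0]}, {"hand": 0.42, "offset": [0, 0, 0], "angular": [0, 0, 0]}, {"hand": 0.6, "offset": [0, 0, 0], "angular": [0, 0, 0]}, {"hand": 0.6, "offset": [0, 0, 1.5], "angular": [0, 0, 0]}, {"hand": 0.6, "offset": [0, 0, 4.5], "angular": [0, 0, 0]}, {"hand": 0.6, "offset": [0, 0, 7.5], "angular": [0, 0, 0]}, {"hand": 0.6, "offset": [0, 0, 11], "angular": [0, 0, 0]}, {"hand": 0.6, "offset": [0, 0, 14], "angular": [0, 0, 0]}]}}

```text
time: 35.05
tool_pos: [0.5706, 0.3004, 0.1373]
tcp_rot: [2.309, 2.13, 0.003]
wrist_force: [0.5, -0.1, 0.3]
width: 0.603
```

{"api": "drive_tool", "payload": {"deltas": [{"hand": 0.6, "offset": [-2, -4, 2], "angular": [0, 0, 0]}, {"hand": 0.6, "offset": [-4, -9, 3], "angular": [0, 0, 0]}, {"hand": 0.6, "offset": [-5, -14, 3], "angular": [0, 0, 0]}, {"hand": 0.6, "offset": [-5, -19, 3], "angular": [0, 0, 0]}, {"hand": 0.6, "offset": [-5, -24, 3], "angular": [0, 0, 0]}, {"hand": 0.6, "offset": [-5, -29, 3], "angular": [0, 0, 0]}, {"hand": 0.6, "offset": [-5, -29, 3], "angular": [0, 0, 0]}, {"hand": 0.6, "offset": [-5, -29, 3], "angular": [0, 0, 0]}]}}

```text
time: 36.05
tool_pos: [0.5202, 0.0103, 0.1653]
tcp_rot: [2.31, 2.129, 0.002]
wrist_force: [-0.8, 0.4, -0.2]
width: 0.6
```

```bash
python3 - <<'E'
from workcell import bot
from h import *
an=np.linspace(0,6.28,60)
bays=[(.570,.300),(.5648,.2362),(.5597,.1724),(.5545,.1087)]
o=[]
for n in("top","side"):
    c=bot.read_camera(n); t=cv2.resize(c["frame"],None,fx=4,fy=4,interpolation=cv2.INTER_CUBIC)
    for b,r,z in zip(bays,(.009,.014,.008,.021),(.075,.055,.061,.043)):
        cv2.polylines(t,[np.round(4*proj(c,np.c_[b[0]+r*np.cos(an),b[1]+r*np.sin(an),z+0*an])+1.5).astype(int)],True,(0,0,255),1)
    o.append(t[540:800,320:860] if n=="top" else t[360:720,860:1120])
cv2.imwrite("pics/c10.png",np.hstack([cv2.copyMakeBorder(o[0],0,100,0,0,cv2.BORDER_CONSTANT),o[1]]))
s=bot.read_state(); print(s["tool_pos"],s["time"])
E
```

```text
[0.5201 0.0112 0.1649] 36.15
```

View pics/c10.png

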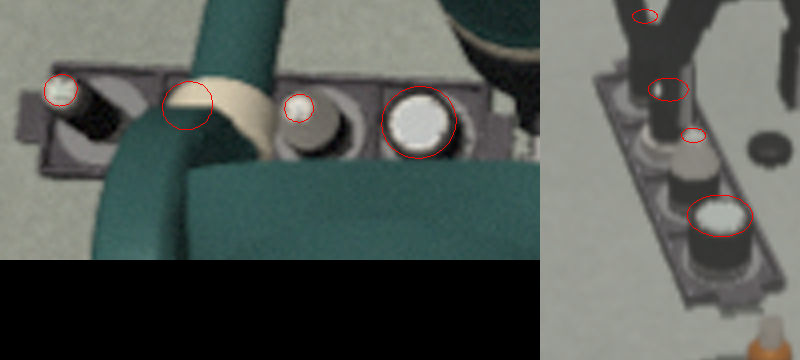

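Picture 15: long, cone and wide match their predicted upright positions. The collar is partly hidden by the arm but stands in its bay in the side view, and picture 14 shows it clearly. Nothing is touching, so I'm handing in.

```bash
python3 -c "
from workcell import bot
print(bot.finish_job())"
```

```text
the job is handed in; nothing more can be done
None
```

All four objectives are in the metal rack in reverse order: from left to right, long, collar, cone and wide. I handed the job in at about 36 s of the 109 s limit.

**Last checks:** Each objective met its pad with a light contact force, about 6 N at most. In the final pictures long, cone and wide stood upright, with their tops within a few millimetres of where they should be. The collar was partly hidden by the arm in the last top view. It was clearly upright and centred in the picture before that, and the last side view showed it still standing. The gripper was clear of everything.

**What disagreed:**
- **Fingertip position:** The fingertips sit about 30–40 mm behind the reported tool point. My first grip on obj_wide therefore closed in the air above the lens without touching it. I corrected the heights from the pictures.
- **Collar grip:** On the first grip of obj_collar the force rose to about 14 N, probably a fingertip on the collar ledge. I opened, saw it was still upright, and gripped it about 1 cm higher.

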